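Thread the surveyor's spindle rod through both bushings and hold it over the cast

TASK

Take the steel spindle rod with the blue head out of the wooden rack, lower it from above through the upper and then the lower brass bushing of the grey surveying stand, and stop with its tip about 1 cm above the tooth below. Do not let the rod press on the tooth, and leave the other rods in the rack and everything else on the counter where they are. Finish while still holding the rod there, steady and not let go.

Things in the scene. Friction and masses are not known exactly. Their poses are not given: they have to be found in the camera images.
- rod: the rod to use: steel shaft 10 mm in diameter, 105 mm long, its last 6 mm tapered to 6 mm diameter; on top a round blue head 18 mm in diameter, 36 mm high. 141 mm long in all, 50 to 115 g. Loose; starts upright in one of the rack's three holes (which one varies), foot 10 mm above the table. Origin: centre of its foot (lower tip); z runs up the shaft, the head spans z 105 to 141 mm.
- rod_head (a point): middle of the blue head, where to grip it: on the rod's axis, 123 mm above the foot.
- rack: fixed wooden block, 50 (x) x 170 (y) x 55 mm high; three upright holes 11.5 mm wide, 45 mm deep, in a row along its y at -55, 0 and +55 mm. Each holds one upright rod, foot 10 mm and head top 151 mm above the table. Origin: centre of its underside on the table; place and yaw vary.
- stand: fixed grey surveying stand; place and yaw vary. Origin: on the table, on the common vertical axis of its two bushings. Base plate 150 (x) x 180 (y, from -60 to +120) x 12 mm. Steel column 22 mm in diameter at y +85 mm, its 28 mm black cap 203 mm above the table; from it two arms, one above the other, reach to the brass bushings on the origin axis.
- upper_bush (a point): centre of the upper brass bushing's top mouth, 150 mm above the table. The bushing is 32 x 32 mm, 15 mm thick, with a vertical through bore 12 mm wide, 3 mm chamfer at its top mouth; it spans 135 to 150 mm above the table.
- lower_bush (a point): centre of the lower brass bushing's top mouth, 100 mm above the table, straight below the upper one. The bushing is 32 x 32 mm, 15 mm thick, with a vertical through bore 12 mm wide, 3 mm chamfer at its top mouth; it spans 85 to 100 mm above the table.
- model: fixed dental cast (terracotta base, white teeth) on a round aluminium plate 72 mm in diameter, set on the stand's base; it does not move. One tooth stands on the axis of the bushings. Origin: on that axis, at the underside of the plate, 12 mm above the table; yaw varies.
- tooth_top (a point): centre of the flat top of that tooth (12 mm wide), 38 mm above the model's origin, 50 mm above the table, straight below both bushings.
- gauge_brass: second rod of the same form as the blue-headed one (10 mm brass shaft, 18 mm orange head), loose in another rack hole; leave it there. Origin: centre of its foot, z up the shaft.
- gauge_black: third rod of the same form (10 mm dark steel shaft, black head), loose in another rack hole; leave it there. Origin: centre of its foot, z up the shaft.
- wax_jar: loose amber glass jar with white cap, 56 mm diameter, 60 mm high. Origin: centre of its underside.
- spare_cast: loose terracotta-coloured dental cast with white teeth, about 50 x 64 x 26 mm. Origin: at its underside, near the middle.
- mix_bowl: loose green mixing bowl, 110 mm across the rim, 60 mm high. Origin: centre of its underside.
- spatula: loose spatula lying flat, 200 mm long along its x, dark wooden handle to its -x. Origin: under its middle.
- brush_cup: loose white ceramic cup, 70 mm across, 85 mm high. Origin: centre of its underside.
- powder_tin: loose aluminium tin with blue lid, 66 mm diameter, 80 mm high. Origin: centre of its underside.
Things that resemble listed ones, but are neither listed nor needed, are in the scene too. What is shaped like the stand but orange or turquoise is not meant.

How it is judged:
By the outcome, as a careful person would: the job done as asked, in the order asked, and still so for the second after the job is handed in, while the arm keeps its last pose, push and grip.
It also fails if it takes over 51 s, if anything falls off the work surface, if the arm or the gripper's body presses on something with over 40 N, if the wrist force passes 120 N, or if a joint passes its speed limit or range.

ROBOT

A 6-joint arm with a two-finger parallel gripper is mounted at the origin on the work surface. World frame = base frame: x ahead of the robot, y to its left, z up, the work surface at z = 0. Lengths are in m, angles in degrees, forces in N, time in s.
With the tool pointing down it reaches from about 0.35 to 0.975 m from the base axis. Payload 4.9 kg.
Tool frame: the origin (TCP) lies at the very end of the fingers, on their centre line; the grasp point (between the pads) lies arm.grip_point_offset behind it (arm.grip_point_offset is the distance from the TCP to the grasp point, in m); z points along the fingers, y is the line along which they close (so a half turn about z gives the same grasp; the last joint's range is limited). The gripper opens to 85 mm and grips with 20 to 120 N. Pads are 22 mm wide; open, the fingers measure 114 mm over their backs; the gripper's body (76 mm by 85 mm) begins 54 mm behind the grasp point. The pads swing forward as they close: fully open they stand 13 mm farther back than shut.
Start: joints at [-77.636, 3.019, 92.412, -0, 84.569, -6.818], TCP at [0.205, -0.59, 0.231] pointing down, gripper open.
Joint ranges: [-172.51, 172.51], [-57.92, 126.97], [3.15, 148.05], [-58.71, 238.71], [5.1, 150.11], [-179.66, 179.66]. Speed limits (degrees/s): [147.25, 147.25, 180, 180, 180, 180].

INTERFACE

Orientations are given as a 3x3 rotation matrix whose columns are the frame's x, y, z axes.
In Python, from bench import arm, imaging, ticket gives the robot as it stands.
- The arm moves only by the shell command python3 -m jog 'ROWS' [OPENING] [FORCE]. ROWS is JSON, one flat list of numbers, 6 for each row, row after row: the shift along the world's x, y, z in m, then the turn, a rotation vector about the world's x, y, z in rad. A call has exactly 10 rows; each row is the pose to reach, as a shift and turn from the pose commanded when the call began; what a row does not reach only later rows make up. A row lasts 1/10 s, in which the tool goes at most 50 mm and 8.59 degrees, less where a joint would pass 70% of its speed; a pose out of reach is approached as far as the arm can. A call with a gripper value outside its range is refused whole. OPENING is the opening, from 0 (shut) to 1 (fully open), set as the call begins (- or left out, the last holds). The fingers move at their own pace and stop on an object; FORCE is the grip in N (left out, the last holds). Time passes only in rows, so rows that repeat a pose let the fingers close, or fill a call up. It gives the time, the measured TCP pose, the force, the opening and the grip force at its end, in the units of the state.
- arm.state(): the state, without advancing time (a new reading comes with each control period).
- imaging.get_image(name): name is "side" or "top"; returns a dict with "color" (420x560x3 uint8, red, green, blue), "depth" (420x560 float32, m along the optical axis (not along the pixel's ray), 0 where there is no reading), "fx", "fy", "cx", "cy" (pixels), "R" (3x3) and "t" (3): a world point X has camera coordinates R X + t. Camera axes: x right, y down, z forward; pixel columns grow to the right and rows downward; lengths in m; the calibration is good to about 2 mm. A picture is of the moment at which its call begins.
- ticket.sign_off(): hands the job in; it is judged then, once.
The state is a dict: "time_s": time; "joint_positions": joint angles; "dq": joint speeds; "joint_torque": joint torques, N m; "tool_pos": TCP position; "ee_rot": TCP orientation; "ft_force": force on the tool from outside, world axes, zero at the start; "moment": the same for the moment, N m; "finger_gap": opening from 0.0 (shut) to 1.0 (fully open); "gripper_force": force on a finger pad.
Only numpy, scipy, OpenCV 4.12 (cv2) and the standard library are available. Lean on these libraries where they do the work, as an engineer would, in place of code of your own. Each camera call takes 0.05 s, during which the arm holds its last target. There are 200 camera calls.

## Working session

There is one attempt and no reset: what is moved stays moved. The work goes in short steps, Python scripts to look and compute and a shell command to move; the robot and the scene stay as the last step left them, time stands still between calls to the robot, and variables do not carry over. Pictures are saved under pics/ and viewed, at most 10 in all, crops included, and the job is handed in when it is done.

```bash
mkdir -p pics; ls; python3 - <<'E'
from bench import arm, imaging
import cv2, numpy as np, pickle
for n in("top","side"):
    d=imaging.get_image(n); pickle.dump(d,open(n+'0.pkl','wb'))
    cv2.imwrite(f'pics/{n}0.png',d['color'][:,:,::-1])
    print(n,d['fx'],d['cx'],d['cy'],np.round(-d['R'].T@d['t'],3),np.round(d['R'],3).tolist())
s=arm.state(); print(s['tool_pos'],s['ee_rot'],s['finger_gap'],s['time_s'],arm.grip_point_offset)
E
```

```text
pics
top 510.03160742631576 281.6761831377561 207.38949172981026 [ 0.18  -0.029  1.855] [[-0.004, -1.0, 0.01], [-0.986, 0.002, -0.166], [0.166, -0.01, -0.986]]
side 417.7189984217181 281.16882221681504 203.9356592364499 [0.281 0.721 0.93 ] [[-0.96, -0.279, 0.005], [-0.204, 0.69, -0.694], [0.19, -0.668, -0.72]]
[ 0.20524315 -0.58972846  0.23015085] [[ 9.44475679e-01  3.28581078e-01 -4.08548812e-04]
 [ 3.28581257e-01 -9.44473891e-01  1.85118945e-03]
 [ 2.22402141e-04 -1.88264490e-03 -9.99998203e-01]] 1.0012338825247966 0.1 0.0187
```

View pics/top0.png

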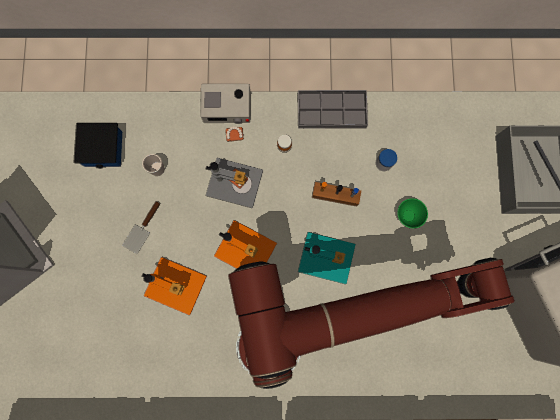

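View pics/side0.png

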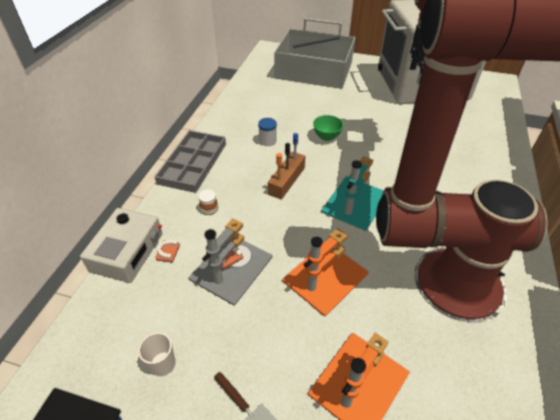

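The top picture shows the rack at about (337,191) with an orange, a black and a blue head; blue is the right-hand one at about (354,190). There are four stands: grey (235,182), orange (246,245) and (175,285), and turquoise (327,257). Only the grey one fits the description. The blue tin lid (388,158) and the blue-backed box (98,145) are not rods. Next I confirm this in an enlarged crop.

```bash
cat > h.py <<'E'
import numpy as np, cv2, pickle
def ray(d,u,v):
    c=-d['R'].T@d['t']; r=d['R'].T@np.array([(u-d['cx'])/d['fx'],(v-d['cy'])/d['fy'],1]); return c,r
def onz(d,u,v,z):
    c,r=ray(d,u,v); return c+r*(z-c[2])/r[2]
def px(d,X):
    p=d['R']@np.array(X)+d['t']; return d['cx']+d['fx']*p[0]/p[2], d['cy']+d['fy']*p[1]/p[2]
def tri(d1,p1,d2,p2):
    A=np.zeros((3,3));b=np.zeros(3)
    for d,p in((d1,p1),(d2,p2)):
        c,r=ray(d,*p);r=r/np.linalg.norm(r);P=np.eye(3)-np.outer(r,r);A+=P;b+=P@c
    X=np.linalg.solve(A,b); return X,[np.round(np.subtract(px(d,X),p),2).tolist() for d,p in((d1,p1),(d2,p2))]
def crop(d,u0,v0,w,h,s):
    return cv2.resize(d['color'][v0:v0+h,u0:u0+w,::-1],None,fx=s,fy=s,interpolation=cv2.INTER_CUBIC)
def mask(d,lo,hi,box):
    m=cv2.inRange(cv2.cvtColor(d['color'],cv2.COLOR_RGB2HSV),lo,hi); k=np.zeros_like(m);u,v,w,h=box;k[v:v+h,u:u+w]=1; return m*k
def blobs(m):
    n,l,s,c=cv2.connectedComponentsWithStats(m); return [(s[i].tolist(),np.round(c[i],2).tolist()) for i in range(1,n) if s[i][4]>5]
E
python3 - <<'E'
from h import *
t=pickle.load(open('top0.pkl','rb'));s=pickle.load(open('side0.pkl','rb'))
a=np.vstack([np.hstack([crop(t,200,150,70,60,5),crop(t,305,160,70,60,5)]),np.hstack([crop(s,190,210,70,60,5),crop(s,255,130,70,60,5)])])
cv2.imwrite('pics/crop1.png',a)
for d,b in((t,(305,160,70,50)),(s,(255,125,70,60))): print('blue',blobs(mask(d,(105,90,40),(130,255,255),b)))
for d,b in((t,(200,150,70,60)),(s,(190,210,70,60))): print('brass',blobs(mask(d,(12,110,90),(28,255,255),b)))
E
```

```text
blue [([353, 188, 6, 7, 28], [355.39, 190.54])]
blue [([259, 125, 17, 6, 72], [266.92, 126.86]), ([294, 134, 4, 11, 33], [295.15, 138.21])]
brass [([234, 170, 13, 15, 126], [239.39, 177.3])]
brass [([226, 219, 18, 28, 253], [235.26, 231.14])]
```

View pics/crop1.png

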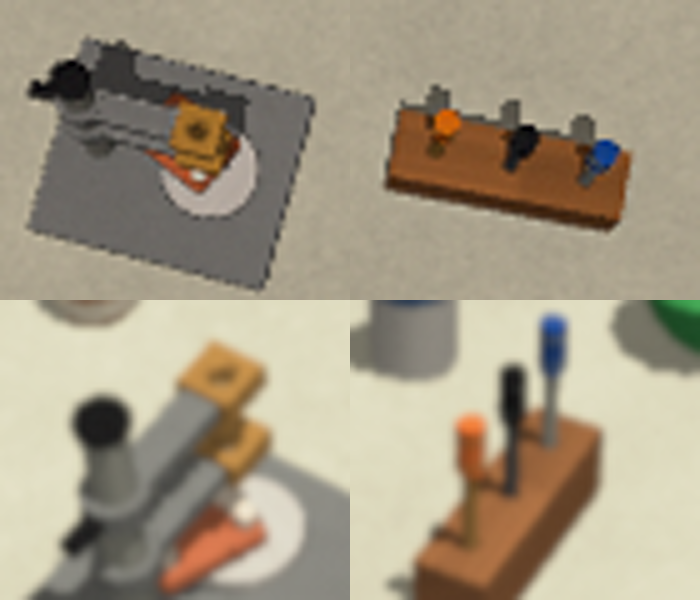

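The crop confirms it: the blue-headed rod is in the hole at the robot's -y end, at top pixel (355.6,190.3) and side pixel (295.2,138.5). The grey stand's upper bore is at top pixel (239.0,175.8) and side pixel (234.6,224.6).

```bash
python3 - <<'E'
from h import *
t=pickle.load(open('top0.pkl','rb'));s=pickle.load(open('side0.pkl','rb'))
f=lambda x:np.round(x,4).tolist()
print('head top view z.141',f(onz(t,355.39,190.54,.138)),'top disc',f(onz(t,355.8,190.2,.151)),'side z.133',f(onz(s,295.2,138.4,.133)),tri(t,(355.5,190.5),s,(295.2,138.3)))
print('bush',f(onz(t,239.0,175.8,.15)),f(onz(s,234.6,224.6,.15)),tri(t,(239,175.8),s,(234.6,224.6)))
# bushing square outline (side) upper; black heads/orange for rack direction
o=blobs(mask(t,(5,150,170),(20,255,255),(305,160,70,50)));print(o)
for b in o: 
    if b[0][4]<60: print('orange',f(onz(t,*b[1],.141)))
m=mask(t,(5,60,30),(25,255,160),(305,170,70,40)); c=max(cv2.findContours(m,0,1)[0],key=cv2.contourArea); r=cv2.minAreaRect(c); print('rack',r)
# column cap in both
print('cap',f(onz(t,213.6,165,.203)),f(onz(s,190+102/5-.4,210+122/5-.4,.203)))
for q in cv2.boxPoints(r): print(f(onz(t,*q,.03)))
E
```

```text
head top view z.141 [0.5277, -0.3002, 0.138] top disc [0.5263, -0.2996, 0.151] side z.133 [0.5288, -0.3036, 0.133] (array([ 0.52828721, -0.30102301,  0.13536692]), [[0.0, 0.03], [-0.03, -0.01]])
bush [0.5776, 0.0991, 0.15] [0.5777, 0.0985, 0.15] (array([0.5774178 , 0.09907311, 0.1507725 ]), [[0.0, 0.0], [-0.0, -0.0]])
[([322, 182, 5, 5, 19], [323.84, 183.95])]
orange [0.5504, -0.1918, 0.141]
rack ((336.5, 192.99998474121094), (48.04844665527344, 18.63102912902832), 11.309932708740234)
cap [0.6022, 0.1799, 0.203] [0.6008, 0.1829, 0.203]
[0.5244, -0.1551, 0.03]
[0.5925, -0.1694, 0.03]
[0.5568, -0.3413, 0.03]
[0.4891, -0.3259, 0.03]
```

Rod axis is at about (0.527,-0.301) and the bore axis at about (0.5775,0.099). The checks hold: orange to blue measures 111 mm (110 expected), cap to bore 86 mm (85 expected). I will close across the row, turning the tool +59° about z.

```bash
python3 -m jog '[0.02,0.018,0,0,0,0.06, 0.06,0.054,0,0,0,0.19, 0.1,0.09,0,0,0,0.32, 0.14,0.126,0,0,0,0.45, 0.18,0.162,0,0,0,0.58, 0.22,0.197,0,0,0,0.71, 0.26,0.233,0,0,0,0.84, 0.295,0.265,0,0,0,0.95, 0.315,0.283,0,0,0,1.01, 0.322,0.289,0,0,0,1.033]' 1 20
python3 - <<'E'
from h import *
from bench import imaging
s=imaging.get_image('side');t=imaging.get_image('top')
cv2.imwrite('pics/hov.png',np.hstack([crop(t,310,130,90,110,4),crop(s,250,80,90,110,4)]))
E
```

```text
time_s: 1.1
tool_pos: [0.5298, -0.2977, 0.2306]
ee_rot: [[0.195, 0.981, -0.0], [0.981, -0.195, 0.002], [0.002, -0.0, -1.0]]
ft_force: [0.1, -0.9, 1.0]
finger_gap: 0.998
gripper_force: 0.0
```

View pics/hov.png

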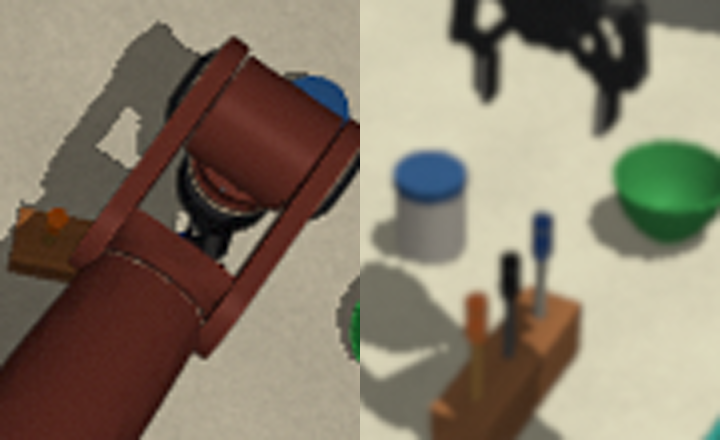

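The side crop shows the open fingers at about (371,101) and (401,112), straddling the blue head at (385,138). The tool points down, aligned across the row. I descend, settling first.

```bash
python3 -m jog '[0,0,-0.004,0,0,0, 0,0,-0.014,0,0,0, 0,0,-0.026,0,0,0, 0,0,-0.04,0,0,0, 0,0,-0.054,0,0,0, 0,0,-0.068,0,0,0, 0,0,-0.082,0,0,0, 0,0,-0.09,0,0,0, 0,0,-0.094,0,0,0, 0,0,-0.095,0,0,0]'
python3 - <<'E'
from h import *
from bench import imaging
s=imaging.get_image('side')
cv2.imwrite('pics/hov2.png',crop(s,260,90,80,80,7))
E
```

```text
time_s: 2.2
tool_pos: [0.5273, -0.3012, 0.1358]
ee_rot: [[0.202, 0.979, -0.0], [0.979, -0.202, 0.0], [0.0, -0.001, -1.0]]
ft_force: [-0.8, -0.1, 0.4]
finger_gap: 1.0
gripper_force: 0.0
```

View pics/hov2.png

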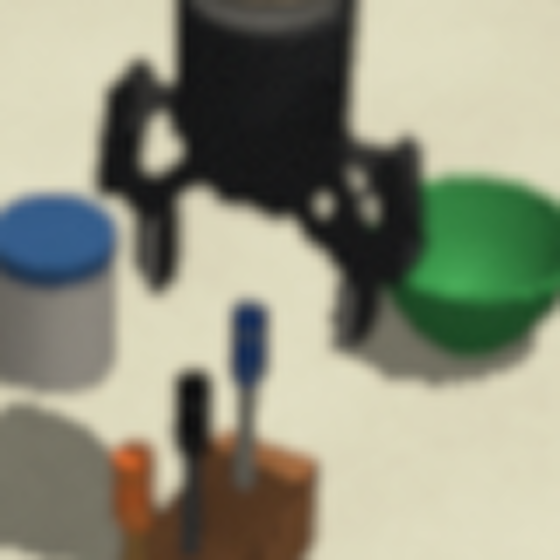

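The fingertips' midpoint is at about crop (254,316) and the head top at (250,308), under 1 px apart, so they are centred. I go down the last 21 mm, then close gently.

```bash
python3 -m jog '[0,0,-0.004,0,0,0, 0,0,-0.01,0,0,0, 0,0,-0.016,0,0,0, 0,0,-0.02,0,0,0, 0,0,-0.0215,0,0,0, 0,0,-0.0215,0,0,0, 0,0,-0.0215,0,0,0, 0,0,-0.0215,0,0,0, 0,0,-0.0215,0,0,0, 0,0,-0.0215,0,0,0]'
python3 -m jog '[0,0,0,0,0,0, 0,0,0,0,0,0, 0,0,0,0,0,0, 0,0,0,0,0,0, 0,0,0,0,0,0, 0,0,0,0,0,0, 0,0,0,0,0,0, 0,0,0,0,0,0, 0,0,0,0,0,0, 0,0,0,0,0,0]' 0 25
```

```text
time_s: 3.25
tool_pos: [0.5274, -0.3013, 0.115]
ee_rot: [[0.202, 0.979, 0.0], [0.979, -0.202, -0.0], [-0.0, 0.0, -1.0]]
ft_force: [-0.3, 1.5, -0.1]
finger_gap: 1.0
gripper_force: 0.0
time_s: 4.25
tool_pos: [0.5276, -0.3013, 0.1149]
ee_rot: [[0.202, 0.979, 0.001], [0.979, -0.202, -0.0], [-0.0, 0.001, -1.0]]
ft_force: [1.8, 0.6, 0.3]
finger_gap: 0.203
gripper_force: 25.1
```

The gap is 17 mm, which fits the 18 mm head, and the side force is low. Lifting straight up.

```bash
python3 -m jog '[0,0,0,0,0,0, 0,0,0.004,0,0,0, 0,0,0.012,0,0,0, 0,0,0.024,0,0,0, 0,0,0.038,0,0,0, 0,0,0.052,0,0,0, 0,0,0.066,0,0,0, 0,0,0.082,0,0,0, 0,0,0.1,0,0,0, 0,0,0.12,0,0,0]' 0 40
python3 -m jog '[0,0,0.02,0,0,0, 0,0,0.04,0,0,0, 0,0,0.056,0,0,0, 0,0,0.066,0,0,0, 0,0,0.07,0,0,0, 0,0,0.07,0,0,0, 0.002,0.012,0.07,0,0,0, 0.004,0.036,0.07,0,0,0, 0.008,0.064,0.07,0,0,0, 0.0115,0.094,0.07,0,0,0]'
```

```text
time_s: 5.25
tool_pos: [0.5269, -0.3011, 0.236]
ee_rot: [[0.202, 0.979, -0.001], [0.979, -0.202, 0.0], [0.0, -0.001, -1.0]]
ft_force: [-0.1, -0.8, -1.2]
finger_gap: 0.195
gripper_force: 39.2
time_s: 6.25
tool_pos: [0.5384, -0.2056, 0.3032]
ee_rot: [[0.202, 0.979, -0.002], [0.979, -0.202, 0.002], [0.001, -0.002, -1.0]]
ft_force: [-0.7, -1.4, -0.6]
finger_gap: 0.196
gripper_force: 39.2
```

```bash
python3 -m jog '[0.004,0.034,0,0,0,0, 0.009,0.07,0,0,0,0, 0.014,0.108,0,0,0,0, 0.019,0.148,0,0,0,0, 0.024,0.188,0,0,0,0, 0.029,0.226,0,0,0,0, 0.033,0.26,0,0,0,0, 0.036,0.286,0,0,0,0, 0.038,0.301,0,0,0,0, 0.0385,0.306,0,0,0,0]'
python3 -m jog '[0,0,-0.004,0,0,0, 0,0,-0.012,0,0,0, 0,0,-0.02,0,0,0, 0,0,-0.026,0,0,0, 0,0,-0.03,0,0,0, 0,0,-0.03,0,0,0, 0,0,-0.03,0,0,0, 0,0,-0.03,0,0,0, 0,0,-0.03,0,0,0, 0,0,-0.03,0,0,0]'
python3 - <<'E'
from h import *
from bench import imaging
s=imaging.get_image('side');t=imaging.get_image('top')
pickle.dump(s,open('side1.pkl','wb'))
cv2.imwrite('pics/ov.png',np.hstack([crop(t,200,130,80,110,4),cv2.resize(crop(s,205,170,60,82,6),None,fx=.89,fy=.89)]))
E
```

```text
time_s: 7.25
tool_pos: [0.5768, 0.1003, 0.3038]
ee_rot: [[0.2, 0.98, -0.002], [0.98, -0.2, -0.0], [-0.0, -0.002, -1.0]]
ft_force: [1.0, -0.2, -0.9]
finger_gap: 0.201
gripper_force: 39.2
time_s: 8.25
tool_pos: [0.5775, 0.0988, 0.2752]
ee_rot: [[0.202, 0.979, 0.001], [0.979, -0.202, 0.0], [0.0, 0.001, -1.0]]
ft_force: [0.6, 0.2, -1.2]
finger_gap: 0.197
gripper_force: 39.2Traceback (most recent call last):
  File "<stdin>", line 5, in <module>
    return _nx.concatenate(arrs, 1, dtype=dtype, casting=casting)
           ~~~~~~~~~~~~~~~^^^^^^^^^^^^^^^^^^^^^^^^^^^^^^^^^^^^^^^
ValueError: all the input array dimensions except for the concatenation axis must match exactly, but along dimension 0, the array at index 0 has size 440 and the array at index 1 has size 438
```

```bash
python3 - <<'E'
from h import *
s=pickle.load(open('side1.pkl','rb'))
cv2.imwrite('pics/ov.png',crop(s,195,160,80,80,7))
for z in(.275,.2,.171,.15): print(z,np.round((np.array(px(s,(.5775,.099,z)))-[195,160])*7+3,1))
E
```

```text
0.275 [251.1 201.2]
0.2 [269.2 359.9]
0.171 [275.7 416.7]
0.15 [280.2 456.4]
```

View pics/ov.png

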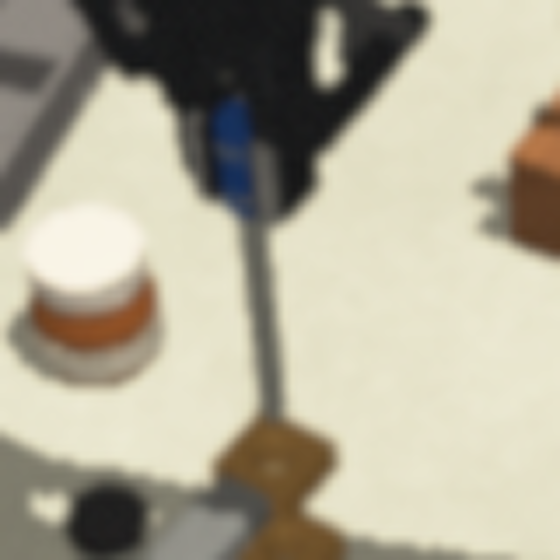

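The side crop shows the held rod from (257,230) to its tip at (271,412), right above the upper bore at about (276,462). Lateral alignment is under 1 mm. I measure the lean of the shaft and the bore more finely.

```bash
python3 - <<'E'
from h import *
s=pickle.load(open('side1.pkl','rb'))
g=s['color'].astype(float).mean(2)
P=[]
for v in range(195,218):
    r=g[v,222:245]; bg=np.median(np.r_[r[:5],r[-5:]]); w=np.clip(bg-r-15,0,None); u=(w*np.arange(222,245)).sum()/w.sum()
    P.append((u,v,w.sum()))
P=np.array(P);k=np.polyfit(P[:,1],P[:,0],1); print('fit',k,'res',np.std(P[:,0]-np.polyval(k,P[:,1])))
for z in(.27,.24,.2,.171,.15):
    u,v=px(s,(.5775,.099,z)); print(z,round(u,2),round(v,2),'rod u',round(np.polyval(k,v),2))
m=mask(s,(12,90,40),(30,255,255),(215,215,40,35)); print(blobs(m))
s0=pickle.load(open('side0.pkl','rb'))
for d,n in((s,'now'),(s0,'0')):
    h=d['color'][219:229,228:242].astype(int).sum(2); print(n);print(h)
E
```

```text
fit [1.08096263e-01 2.09965567e+02] res 0.05496985903612204
0.27 230.62 189.9 rod u 230.49
0.24 231.69 199.2 rod u 231.5
0.2 233.03 210.98 rod u 232.77
0.171 233.95 219.1 rod u 233.65
0.15 234.6 224.78 rod u 234.26
[([226, 220, 18, 27, 263], [235.32, 232.07])]
now
[[659 642 575 435 305 270 294 394 525 601 638 654 657 660]
 [649 593 477 341 261 252 261 306 390 476 550 608 637 647]
 [600 488 353 267 246 251 252 257 280 328 399 478 544 600]
 [492 356 267 242 247 256 259 251 248 255 279 325 395 476]
 [364 267 236 236 241 248 253 247 243 239 241 249 277 335]
 [278 237 228 224 230 237 239 239 234 234 237 237 239 263]
 [244 235 226 220 229 243 249 243 232 231 234 234 228 242]
 [231 233 228 225 247 277 282 262 237 232 231 227 221 245]
 [225 232 229 234 249 274 279 262 239 231 228 223 239 316]
 [223 225 227 231 236 248 248 243 235 229 218 226 296 433]]
0
[[635 621 581 513 463 463 491 533 568 598 620 631 633 633]
 [627 592 529 464 430 427 439 458 492 532 573 602 618 626]
 [601 537 468 433 423 424 422 419 434 460 496 535 569 597]
 [540 470 429 418 418 415 407 394 395 415 438 462 491 530]
 [476 430 416 399 385 370 349 340 347 376 413 428 432 445]
 [433 417 401 371 333 307 284 283 309 363 410 418 401 379]
 [419 412 399 355 307 291 281 280 315 380 409 399 362 330]
 [403 410 404 375 346 347 347 347 364 397 402 368 320 305]
 [375 391 399 399 394 399 403 404 404 398 369 321 301 347]
 [368 366 374 393 408 416 416 417 410 373 321 292 332 437]]
```

The rod is vertical within about 0.3°, and at z=0.15 it is within 0.1 px of the bore. I lower slowly into the chamfer.

```bash
python3 -m jog '[0,0,-0.004,0,0,0, 0,0,-0.009,0,0,0, 0,0,-0.014,0,0,0, 0,0,-0.018,0,0,0, 0,0,-0.021,0,0,0, 0,0,-0.023,0,0,0, 0,0,-0.025,0,0,0, 0,0,-0.027,0,0,0, 0,0,-0.028,0,0,0, 0,0,-0.028,0,0,0]'
```

```text
time_s: 9.35
tool_pos: [0.5781, 0.0985, 0.2471]
ee_rot: [[0.202, 0.979, 0.002], [0.979, -0.202, -0.001], [-0.0, 0.002, -1.0]]
ft_force: [3.4, -1.2, 0.4]
finger_gap: 0.199
gripper_force: 39.7
```

In the chamfer, with about 3 N of side push along +x. I yield 0.7 mm that way and continue.

```bash
python3 -m jog '[0.0004,-0.0002,0,0,0,0, 0.0007,-0.0003,-0.001,0,0,0, 0.0007,-0.0003,-0.003,0,0,0, 0.0007,-0.0003,-0.006,0,0,0, 0.0007,-0.0003,-0.009,0,0,0, 0.0007,-0.0003,-0.012,0,0,0, 0.0007,-0.0003,-0.015,0,0,0, 0.0007,-0.0003,-0.017,0,0,0, 0.0007,-0.0003,-0.018,0,0,0, 0.0007,-0.0003,-0.018,0,0,0]'
```

```text
time_s: 10.35
tool_pos: [0.5783, 0.0983, 0.2286]
ee_rot: [[0.202, 0.979, 0.001], [0.979, -0.202, -0.0], [-0.0, 0.001, -1.0]]
ft_force: [5.4, -1.8, -0.3]
finger_gap: 0.195
gripper_force: 40.0
```

```bash
python3 -m jog '[0.0005,-0.0002,0,0,0,0, 0.001,-0.0004,0,0,0,0, 0.001,-0.0004,0,0,0,0, 0.001,-0.0004,0,0,0,0, 0.001,-0.0004,0,0,0,0, 0.001,-0.0004,0,0,0,0, 0.001,-0.0004,0,0,0,0, 0.001,-0.0004,0,0,0,0, 0.001,-0.0004,0,0,0,0, 0.001,-0.0004,0,0,0,0]'
python3 -c "
from bench import arm
s=arm.state();print(s['ft_force'],s['moment'])"
```

```text
time_s: 11.35
tool_pos: [0.5788, 0.0981, 0.2285]
ee_rot: [[0.202, 0.979, -0.001], [0.979, -0.202, 0.0], [-0.0, -0.001, -1.0]]
ft_force: [2.0, -1.4, -1.2]
finger_gap: 0.193
gripper_force: 39.6
[ 1.95603339 -1.41739828 -1.21654062] [-0.27907716 -0.62757151  0.02474367]
```

```bash
python3 -m jog '[0.0005,-0.0004,0,0,0,0, 0.0005,-0.0004,-0.003,0,0,0, 0.0005,-0.0004,-0.007,0,0,0, 0.0005,-0.0004,-0.011,0,0,0, 0.0005,-0.0004,-0.015,0,0,0, 0.0005,-0.0004,-0.019,0,0,0, 0.0005,-0.0004,-0.022,0,0,0, 0.0005,-0.0004,-0.024,0,0,0, 0.0005,-0.0004,-0.025,0,0,0, 0.0005,-0.0004,-0.025,0,0,0]'
python3 -m jog '[0,0,-0.001,0,0,0, 0,0,-0.003,0,0,0, 0,0,-0.005,0,0,0, 0,0,-0.007,0,0,0, 0,0,-0.009,0,0,0, 0,0,-0.011,0,0,0, 0,0,-0.012,0,0,0, 0,0,-0.013,0,0,0, 0,0,-0.013,0,0,0, 0,0,-0.013,0,0,0]'
```

```text
time_s: 12.35
tool_pos: [0.5794, 0.0976, 0.2035]
ee_rot: [[0.202, 0.979, -0.001], [0.979, -0.202, 0.0], [-0.0, -0.001, -1.0]]
ft_force: [-0.3, -0.8, -0.8]
finger_gap: 0.2
gripper_force: 39.2
time_s: 13.35
tool_pos: [0.5796, 0.0976, 0.1908]
ee_rot: [[0.202, 0.979, -0.0], [0.979, -0.202, 0.0], [0.0, -0.0, -1.0]]
ft_force: [0.1, 0.3, -1.1]
finger_gap: 0.199
gripper_force: 39.2
```

The side forces have gone and the tip is in the lower bushing. Next, down 20 mm, then check.

```bash
python3 -m jog '[0,0,-0.002,0,0,0, 0,0,-0.005,0,0,0, 0,0,-0.008,0,0,0, 0,0,-0.011,0,0,0, 0,0,-0.014,0,0,0, 0,0,-0.017,0,0,0, 0,0,-0.019,0,0,0, 0,0,-0.02,0,0,0, 0,0,-0.02,0,0,0, 0,0,-0.02,0,0,0]'
python3 - <<'E'
from h import *
from bench import imaging
s=imaging.get_image('side'); pickle.dump(s,open('side2.pkl','wb'))
cv2.imwrite('pics/in.png',crop(s,200,190,80,80,7))
f=lambda x,y,z:np.round((np.array(px(s,(x,y,z)))-[200,190])*7+3,1)
for z in(.207,.171,.15,.1,.085,.066,.06,.05): print(z,f(.579,.098,z))
E
```

```text
time_s: 14.35
tool_pos: [0.5796, 0.0976, 0.1708]
ee_rot: [[0.202, 0.979, -0.0], [0.979, -0.202, 0.0], [0.0, -0.0, -1.0]]
ft_force: [0.4, -0.3, -0.4]
finger_gap: 0.198
gripper_force: 39.2
0.207 [229.5 132.8]
0.171 [237.7 203.7]
0.15 [242.2 243.5]
0.1 [252.6 333.6]
0.085 [255.6 359.4]
0.066 [259.3 391.5]
0.06 [260.4 401.4]
0.05 [262.3 417.8]
```

View pics/in.png

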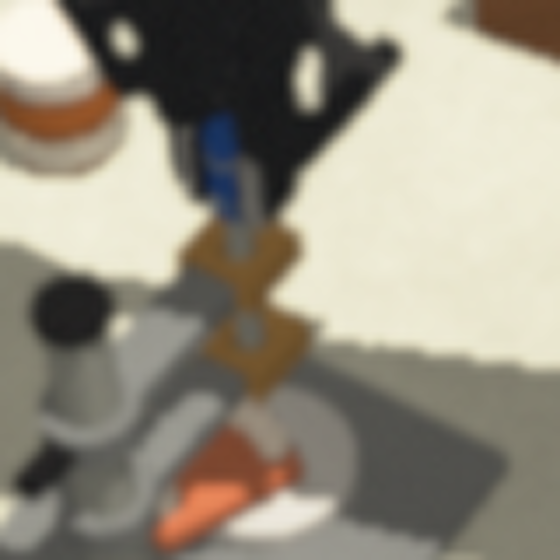

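Pixel check: the shaft enters the upper mouth at (241,240) and is visible again entering the lower one at (248,328), so it is through both. I check the tip height from the lower edge of the blue head.

```bash
python3 - <<'E'
from h import *
def edge(d,x,y,zf,n):
    # front bottom edge of the head: toward camera by 9 mm
    c=-d['R'].T@d['t']; e=np.array([c[0]-x,c[1]-y]);e/=np.linalg.norm(e)
    p=lambda z:px(d,(x+.009*e[0],y+.009*e[1],z))
    u,v=p(zf+.105); print(n,'pred edge',np.round((u,v),2),'px/mm',round((p(zf+.104)[1]-v),2))
    for du in(-1,0,1):
        uu=int(round(u))+du; v0=int(v)-5
        print(uu,v0,[tuple(int(q) for q in d['color'][k,uu]) for k in range(v0,v0+10)])
edge(pickle.load(open('side1.pkl','rb')),.5775,.0988,.1709,'s1')
edge(pickle.load(open('side2.pkl','rb')),.5795,.0976,.0665,'s2')
edge(pickle.load(open('side0.pkl','rb')),.5275,-.301,.010,'s0')
E
```

```text
s1 pred edge [230.75 190.71] px/mm 0.32
230 185 [(40, 51, 80), (36, 51, 79), (43, 54, 79), (58, 64, 80), (55, 64, 80), (57, 66, 84), (84, 86, 89), (103, 103, 94), (109, 108, 97), (110, 109, 98)]
231 185 [(68, 70, 75), (67, 69, 75), (66, 68, 75), (67, 69, 74), (63, 66, 74), (65, 68, 76), (80, 81, 81), (94, 94, 86), (98, 97, 88), (99, 98, 89)]
232 185 [(89, 87, 84), (90, 88, 84), (90, 88, 85), (87, 86, 82), (84, 82, 80), (82, 82, 79), (89, 89, 83), (107, 105, 95), (116, 114, 102), (117, 116, 103)]
s2 pred edge [233.69 221.11] px/mm 0.27
233 216 [(46, 57, 84), (41, 54, 84), (45, 57, 84), (50, 61, 83), (53, 64, 84), (71, 76, 85), (91, 90, 85), (99, 96, 86), (99, 96, 85), (100, 95, 83)]
234 216 [(75, 76, 80), (71, 73, 80), (72, 74, 80), (73, 76, 81), (71, 74, 81), (78, 80, 83), (91, 91, 86), (98, 96, 87), (100, 98, 89), (101, 98, 87)]
235 216 [(93, 92, 87), (92, 91, 87), (93, 92, 88), (93, 92, 88), (91, 90, 86), (90, 88, 84), (94, 91, 82), (99, 93, 80), (98, 92, 78), (99, 92, 77)]
s0 pred edge [295.15 145.34] px/mm 0.25
294 140 [(30, 50, 88), (32, 53, 90), (40, 58, 89), (53, 67, 92), (76, 84, 99), (105, 107, 106), (120, 119, 108), (125, 124, 109), (127, 125, 110), (127, 125, 110)]
295 140 [(25, 50, 92), (29, 53, 96), (37, 59, 95), (46, 64, 94), (59, 73, 98), (86, 90, 99), (103, 102, 96), (111, 109, 99), (117, 116, 103), (122, 120, 107)]
296 140 [(36, 58, 99), (42, 63, 102), (56, 73, 103), (72, 85, 106), (99, 106, 119), (129, 131, 128), (146, 145, 130), (155, 152, 134), (166, 162, 143), (172, 169, 147)]
```

The head edge agrees with a foot height of about 66 mm (0.1708 − 0.1049 by kinematics too). I lower the last 6 mm and settle.

```bash
python3 -m jog '[0,0,-0.001,0,0,0, 0,0,-0.002,0,0,0, 0,0,-0.004,0,0,0, 0,0,-0.005,0,0,0, 0,0,-0.006,0,0,0, 0,0,-0.006,0,0,0, 0,0,-0.006,0,0,0, 0,0,-0.006,0,0,0, 0,0,-0.006,0,0,0, 0,0,-0.006,0,0,0]'
python3 - <<'E'
from h import *
from bench import imaging
s=imaging.get_image('side');t=imaging.get_image('top')
cv2.imwrite('pics/fin.png',np.hstack([cv2.resize(t['color'][:,:,::-1],(400,300)),cv2.resize(crop(s,200,190,80,60,5),(400,300))]))
E
```

```text
time_s: 15.4
tool_pos: [0.5795, 0.0976, 0.1648]
ee_rot: [[0.202, 0.979, 0.0], [0.979, -0.202, -0.0], [-0.0, 0.0, -1.0]]
ft_force: [0.7, 0.3, -0.9]
finger_gap: 0.199
gripper_force: 39.2
```

View pics/fin.png

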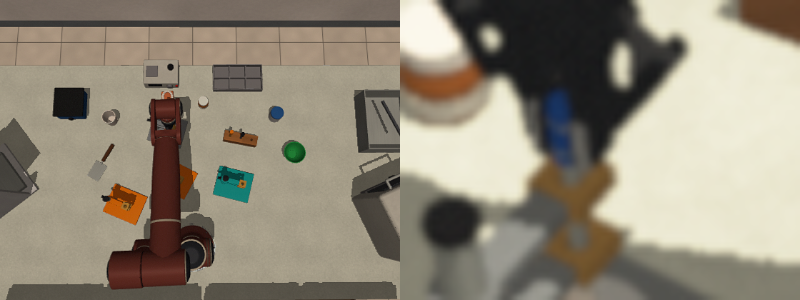

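The rod goes through both bushings (mouths at about (575,175) and (578,238)). Vertical force is only about 1 N, and the other two rods and the rest of the counter are unchanged. Handing in.

```bash
python3 -c "
from bench import ticket
print(ticket.sign_off())"
```

```text
the job is handed in; nothing more can be done
None
```

I handed the job in at about 15.5 s with the arm still gripping the blue-headed rod, which is through both bushings of the grey stand with its tip an estimated 10 mm (±2 mm) above the tooth and not pressing on it.

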